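# Clock blank onto the centre pin, faceplate onto the blank

### The arm

A 7-joint arm with a two-finger parallel gripper is mounted at the origin on the work surface. World frame = base frame: x ahead of the robot, y to its left, z up, the work surface at z = 0. Lengths are in m, angles in rad, forces in N, time in s.
With the tool pointing down it reaches from about 0.4 to 0.85 m from the base axis. Payload 4.4 kg.
Tool frame: the origin (TCP) lies midway between the tips of the shut fingers; the grasp point (between the pads) lies 19 mm behind it (manip.pinch_z is the distance from the TCP to the grasp point, in m); z points along the fingers, y is the direction in which the jaws open and shut (so a half turn about z gives the same grasp; the last joint's range is limited). The gripper opens to 94 mm and grips with 3 to 60 N. Pads are 16 mm wide; open, the fingers measure 119 mm over their backs; the gripper's body (75 mm by 177 mm) begins 78 mm behind the grasp point.
Start: joints at [-0.066, 0.628, 0.038, 1.517, -0.027, 0.996, -0.02], TCP at [0.65, 0, 0.205] pointing down, gripper open.
Joint ranges: [-3.06, 3.06], [-0.37, 2.12], [-1.25, 1.32], [0.18, 2.47], [-1.1, 4.24], [0.23, 1.98], [-2.94, 2.94]. Speed limits (rad/s): [2.57, 2.57, 3.14, 3.14, 3.14, 3.14, 3.14].

### API

Orientations are given as a unit quaternion [x, y, z, w].
In Python, from cell import state, snapshot, camera_info, finish_job, manip gives the robot as it stands.
- The arm moves only by the tool step_arm, never from a script. Its argument "plan" is a list of rows, each a list of 3 entries, a list of its own where there are three numbers: the shift along the tool's x, y, z in m, then the turn, a rotation vector about the tool's x, y, z in rad, then the closure, from 0 (fully open) to 1 (shut). A call has 1 to 20 rows; each row is the pose to reach, as a shift and turn from the pose commanded when the call began, along the tool's axes at that moment; what a row does not reach only later rows make up. A row lasts 1/8 s, in which the tool goes at most 62.5 mm and 10.7 degrees, less where a joint would pass 70% of its speed; a pose out of reach is approached as far as the arm can. A call with a gripper value outside its range is refused whole. The fingers move at their own pace and stop on an object; the grip force is fixed at half the most. Time passes only in rows, so rows that repeat a pose let the fingers close. It gives the time, the measured TCP pose, the force and the opening at its end, in the units of the state.
- state(): the state, without advancing time (a new reading comes with each control period).
- snapshot(name): name is "scene" or "side" or "wrist"; returns (picture, depth): 420x560x3 uint8, red, green, blue; 420x560 float32, m along the optical axis (not along the pixel's ray), 0 where there is no reading.
- camera_info(name): a dict with "K" (3x3 intrinsics, pixels), "rvec" (rotation vector, rad) and "tvec" (3), from world to camera coordinates, as OpenCV has them. Camera axes: x right, y down, z forward; pixel columns grow to the right and rows downward; lengths in m; the calibration is good to about 2 mm. A picture is of the moment at which its call begins: read the wrist's pose just before it. camera_info takes no time and is no camera call; for the wrist camera it gives the pose at the moment of the call.
- finish_job(): hands the job in, once; it reports no verdict.
The state is a dict: "time_s": time; "qpos": joint angles; "qd": joint speeds; "joint_efforts": joint torques, N m; "tool_pos": TCP position; "eef_rot": TCP orientation; "contact_force": force on the tool from outside, world axes, zero at the start; "moment": the same for the moment, N m; "grip_width": finger opening in m.
Only numpy, scipy, OpenCV 4.12 (cv2) and the standard library are available. Lean on these libraries where they do the work, as an engineer would, in place of code of your own. Each camera call takes 0.05 s, during which the arm holds its last target.

### The job

Get the clock blank ready for its faceplate screws. It was set down on the drilling board but missed the pin where the two pencil lines cross, so it lies tilted on top of it: first nudge the blank across until its hole drops over the pin and it lies flat on the board. Then lift the aluminium faceplate straight up out of its tray pocket by its hub and lay it down on the blank, hub up and centred in the pencilled ring, without letting it drop, and leave everything else where it is.

Things in the scene. Friction and masses are not known exactly. Their poses are not given: they have to be found in the camera images.
- board: Fixed drilling board, pale plywood, 260 x 260 x 18 mm, its top 18 mm above the bench; origin at the centre of its underside, x and y axes along its edges. The pin stands at its middle, where its two pencil lines cross.
- pin (a point): Tip of the board's fixed steel centre pin: diameter 10 mm, round-nosed, standing 8 mm above the board's top (26 mm above the bench), hidden under the blank at the start.
- blank_mid (a point): Centre of the loose brown clock blank, half-way up its hole; z is its axis, up. Disc 150 x 30 mm, 0.3 to 0.5 kg, too wide to grip; hole 13 mm right through, pencilled ring of 106 mm on top. It starts 20 to 60 mm off the pin, resting on the tip and one low edge, tilted about 4 degrees; a few newtons slide it until the pin catches the hole. Home and flat, this point is 33 mm above the bench.
- faceplate_mid (a point): Centre of the loose aluminium lathe faceplate, half-way up its axis, 23.5 mm above its underside; z points up along the hub. Flange 100 mm in diameter, 9 mm thick, at the bottom; hub 44 mm in diameter rising 38 mm from it; 0.3 kg. It sits in one tray pocket, the flange 5 mm below the tray's top, so that only the hub can be gripped.
- tray: Fixed dark wooden tray, 300 (along its x) x 136 x 30 mm, origin at the centre of its underside. Two round pockets 103 mm in diameter and 14 mm deep, their floors 16 mm above the bench, centred 72 mm either side of the origin along its x axis. One holds the faceplate, the other the chuck; which is which varies.
- chuck_mid (a point): Centre of the black four-jaw scroll chuck in the tray's other pocket, 100 mm in diameter, 64 mm high, 1.9 kg; leave it alone.
- screw_tin: Round steel tin of brass screws, 48 mm in diameter and 26 mm high, loose on the near right corner of the drilling board (about 100 mm from the pin along both of the board's edges); origin at the centre of its underside. Leave it alone.
- drill: Green and black cordless drill standing on its battery to the left, 200 mm high; leave it alone. Origin at the centre of its underside.
- air_can: White spray can with a red cap, 52 mm in diameter, 190 mm high, at the far left; leave it alone. Origin at the centre of its underside.
- calipers: Steel outside calipers lying flat on the bench to the right of the tray, about 150 mm long; leave them alone.
- screwdriver: Red-handled screwdriver, 210 mm long, lying on the bench beyond the tray; leave it alone.
Things that resemble listed ones, but are neither listed nor needed, are in the scene too. What is shaped like the part that bears faceplate_mid but purple or red is not meant. Leave any purple look-alike of the part that bears blank_mid alone.

How it is judged:
By the outcome, as a careful person would: the job done as asked, in the order asked, and still so for the second after the job is handed in, with the robot touching nothing.
It also fails if it takes over 53 s, if anything falls off the work surface, if the arm or the gripper's body presses on something with over 40 N, if the wrist force passes 120 N, or if a joint passes its speed limit or range.

## Working session

There is one attempt and no reset: what is moved stays moved. The work goes in short steps, Python scripts to look and compute and a tool call to move; the robot and the scene stay as the last step left them, time stands still between calls to the robot, and variables do not carry over. Pictures are saved under pics/ and viewed, and the job is handed in when it is done.

Besides the shell and the picture viewer there is one more tool, called after ">>>" as a command line: name --argument value ..., lists and objects as JSON in quotes. step_arm: Moves the arm, as the interface text tells. Its arguments: {"type":"object","properties":{"plan":{"type":"array","items":{"type":"array"}}},"required":["plan"]}

```bash
ls; mkdir -p pics; cat > h.py <<'E'
import numpy as np,cv2
from cell import state,snapshot,camera_info,finish_job,manip
def cam(n):
    c=camera_info(n);K=np.array(c["K"],float);R=cv2.Rodrigues(np.array(c["rvec"],float))[0];t=np.array(c["tvec"],float).ravel()
    return K,R,t
def ray(C,px,z):
    K,R,t=C;px=np.atleast_2d(px).astype(float)
    d=np.c_[px,np.ones(len(px))]@np.linalg.inv(K).T@R;o=-R.T@t
    s=(z-o[2])/d[:,2];return o+d*s[:,None]
def cloud(C,dep):
    K,R,t=C;v,u=np.indices(dep.shape)
    p=np.stack([(u-K[0,2])/K[0,0]*dep,(v-K[1,2])/K[1,1]*dep,dep],-1)
    return (p-t)@R
def proj(C,P):
    K,R,t=C;q=(np.atleast_2d(P)@R.T+t)@K.T;return q[:,:2]/q[:,2:]
E
python3 - <<'E'
from h import *
print(state())
for n in ["scene","side","wrist"]:
    C=cam(n);p,d=snapshot(n);np.savez(f"{n}0.npz",p=p,d=d,K=C[0],R=C[1],t=C[2]);cv2.imwrite(f"pics/{n}0.png",p[:,:,::-1]);print(n,-C[1].T@C[2])
E
```

```text
pics
{'time_s': 0.0, 'qpos': array([-0.06579142,  0.62929714,  0.0384461 ,  1.51834563, -0.02697296,
        0.99631222, -0.02001169]), 'qd': array([-0.00091224, -0.00015845,  0.00118232, -0.00107285, -0.00036246,
        0.00047456,  0.00158232]), 'joint_efforts': array([ 1.05774864e-04, -5.49729431e+01,  1.14371493e+00, -1.86633307e+01,
       -5.21096285e-02,  2.37884105e-02,  1.36332897e-04]), 'tool_pos': array([6.49339995e-01, 1.26101483e-05, 2.04593122e-01]), 'eef_rot': array([ 7.07109450e-01,  7.07103512e-01, -6.68294019e-04, -6.35379895e-04]), 'contact_force': array([ 0.42322413, -0.69321699,  0.0580563 ]), 'moment': array([ 0.00824275, -0.01248658, -0.05035735]), 'grip_width': 0.09421215850616196}
scene [ 1.00597761 -0.78353996  1.2563647 ]
side [0.434302   1.08231639 0.99936195]
wrist [0.65045878 0.07347874 0.38359326]
```

View pics/scene0.png

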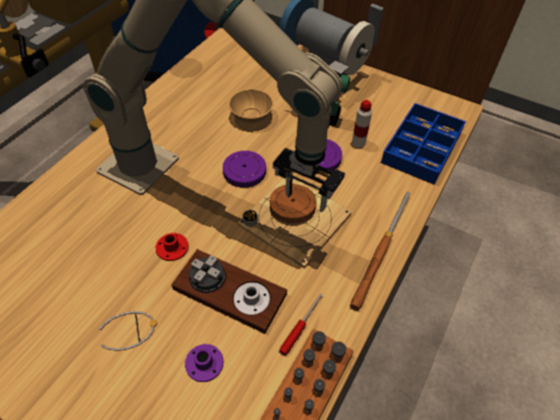

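View pics/side0.png

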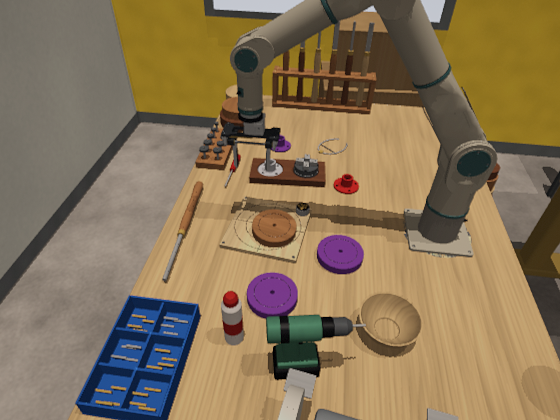

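View pics/wrist0.png

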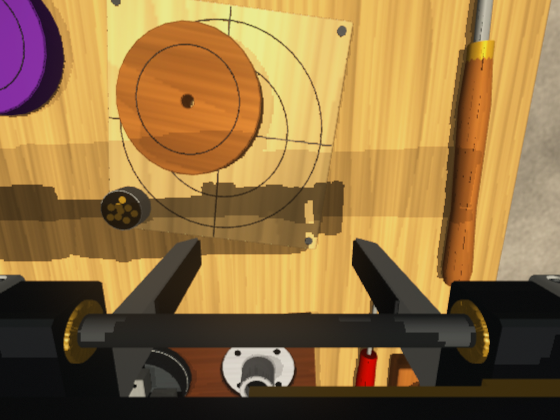

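```bash
python3 - <<'E'
from h import *
D={}
for n in ["scene","side","wrist"]:
    z=np.load(f"{n}0.npz");D[n]=((z["K"],z["R"],z["t"]),z["p"],z["d"])
C,p,d=D["wrist"]
P=cloud(C,d)
for px in [(342,30),(116,2),(308,241),(188,90),(231,5),(215,235),(330,146),(300,60),(125,205),(258,355)]:
    print(px,d[px[1],px[0]],P[px[1],px[0]].round(4))
L=ray(C,[(231,5),(215,235),(112,118),(330,146)],0.018);print("lines",L.round(4))
a,b,c,e=L[:,:2]
s=np.linalg.solve(np.c_[b-a,-(e-c)],c-a);print("pin",a+s[0]*(b-a), "ang",np.degrees(np.arctan2(*(e-c)[::-1])),np.degrees(np.arctan2(*(b-a)[::-1])))
print("hole", ray(C,[(188,101)],0.05))
# blank top plane
hsv=cv2.cvtColor(p,cv2.COLOR_RGB2HSV)
m=(P[...,2]>0.035)&(P[...,2]<0.07)&(abs(P[...,0]-0.6)<.13)&(P[...,1]>0.02)&(hsv[...,0]<25)&(hsv[...,1]>100)
m=m.astype(np.uint8);nn,l,st,ce=cv2.connectedComponentsWithStats(m);i=1+np.argmax(st[1:,4]);m=l==i
print(st[i])
Q=P[m];A=np.c_[Q[:,:2],np.ones(len(Q))];co=np.linalg.lstsq(A,Q[:,2],rcond=None)[0];print("plane",co,"res",np.std(A@co-Q[:,2]))
cc,r=cv2.minEnclosingCircle(Q[:,:2].astype(np.float32));print("circ",cc,r,Q.mean(0))
# tray/faceplate in scene and side
for n in ["scene","side"]:
    C,p,d=D[n];P=cloud(C,d)
    m=(P[...,0]>.45)&(P[...,0]<.85)&(P[...,1]<-.1)&(P[...,1]>-.6)&(P[...,2]>.018)&(P[...,2]<.12)
    hs=cv2.cvtColor(p,cv2.COLOR_RGB2HSV)
    g=m&(hs[...,1]<60)&(hs[...,2]>90)
    print(n,g.sum()); 
    x0=dict(scene=(220,270,285,320),side=(240,120,330,190))[n]
    x,y,X,Y=x0 if n=="side" else (165,240,290,330)
    cv2.imwrite(f"pics/{n}c.png",cv2.resize(p[y:Y,x:X,::-1],None,fx=6,fy=6,interpolation=cv2.INTER_CUBIC))
E
```

```text
(342, 30) 0.32685626 [0.7193 0.1768 0.019 ]
(116, 2) 0.32169372 [0.4828 0.2032 0.0179]
(308, 241) 0.38693354 [ 0.6897 -0.06    0.0184]
(188, 90) 0.31074244 [0.5611 0.1131 0.0524]
(231, 5) 0.32252014 [0.6025 0.2006 0.0175]
(215, 235) 0.38644314 [ 0.5733 -0.0527  0.0172]
(330, 146) 0.35944897 [0.7124 0.0565 0.0166]
(300, 60) 0.33572456 [0.6756 0.148  0.0174]
(125, 205) 0.34771234 [ 0.4797 -0.0075  0.0457]
(258, 355) 0.41853687 [ 0.6254 -0.2205  0.0275]
lines [[ 0.6025  0.2004  0.018 ]
 [ 0.5735 -0.0525  0.018 ]
 [ 0.4634  0.0874  0.018 ]
 [ 0.7121  0.0565  0.018 ]]
pin [0.5877779  0.07195655] ang -7.076010886754511 -96.54986601189293
hole [[0.55968202 0.10289542 0.05      ]]
[  116    20   147   155 17675]
plane [ 0.03684413 -0.05074658  0.03705203] res 0.0016471173689127975
circ (0.5601339936256409, 0.1029287800192833) 0.07557761669158936 [0.56137514 0.10542349 0.05238552]
scene 1034
side 330
```

View pics/scenec.png

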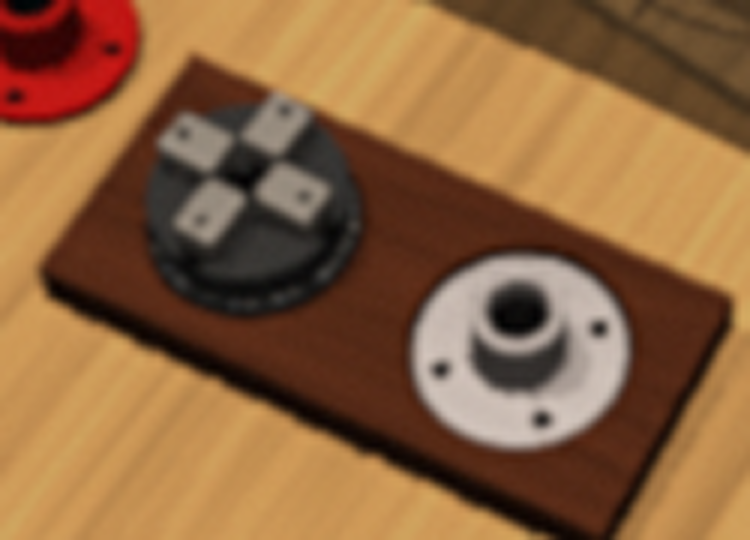

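```bash
python3 - <<'E'
from h import *
D={}
for n in ["scene","side","wrist"]:
    z=np.load(f"{n}0.npz");D[n]=((z["K"],z["R"],z["t"]),z["p"],z["d"])
def comp(m,k=3,mn=60):
    nn,l,st,ce=cv2.connectedComponentsWithStats(m.astype(np.uint8))
    return [l==i for i in range(1,nn) if st[i,4]>mn]
for n in ["scene","side"]:
    C,p,d=D[n];P=cloud(C,d);hs=cv2.cvtColor(p,cv2.COLOR_RGB2HSV).astype(int);H,S,V=hs[...,0],hs[...,1],hs[...,2]
    ok=(d>0)&(P[...,2]>.005)&(P[...,2]<.25)&(P[...,0]>.2)&(P[...,0]<1)&(abs(P[...,1])<.7)
    for nm,m in dict(purple=(H>125)&(H<160)&(S>100),green=(H>60)&(H<90)&(S>60),red=((H<6)|(H>174))&(S>150),white=(S<40)&(V>110),black=(V<45)).items():
        for c in comp(m&ok):
            Q=P[c];print(n,nm,len(Q),"x",Q[:,0].min().round(3),Q[:,0].max().round(3),"y",Q[:,1].min().round(3),Q[:,1].max().round(3),"z",Q[:,2].min().round(3),Q[:,2].max().round(3))
# all high stuff near push
C,p,d=D["side"];P=cloud(C,d)
m=(P[...,2]>.07)&(P[...,2]<.25)&(P[...,1]>.12)&(P[...,0]>.3)&(P[...,0]<.8)&(d>0)
for c in comp(m): Q=P[c];print("high",len(Q),Q.min(0).round(3),Q.max(0).round(3))
# wrist crop of the faceplate: nothing; scene: flange ellipse and hub top
C,p,d=D["scene"];hs=cv2.cvtColor(p,cv2.COLOR_RGB2HSV)
m=np.zeros(d.shape,np.uint8);m[270:330,225:280]=((hs[...,1]<60)&(hs[...,2]>130))[270:330,225:280]
cs=max(cv2.findContours(m,0,1)[0],key=len);h=cv2.convexHull(cs)
R=ray(C,h[:,0,:],0.025);e=cv2.fitEllipse(R[:,:2].astype(np.float32)*1000);print("flange scene",e)
for n,(x,y,X,Y) in dict(side=(240,140,340,200)).items():
    p=D[n][1];cv2.imwrite("pics/sidec.png",cv2.resize(p[y:Y,x:X,::-1],None,fx=7,fy=7,interpolation=cv2.INTER_CUBIC))
E
```

```text
scene purple 428 x 0.519 0.601 y 0.296 0.43 z 0.006 0.039
scene purple 1219 x 0.264 0.408 y 0.084 0.233 z 0.005 0.043
scene purple 1001 x 0.564 0.66 y -0.509 -0.413 z 0.005 0.053
scene green 97 x 0.48 0.515 y 0.537 0.586 z 0.161 0.207
scene green 76 x 0.467 0.493 y 0.531 0.591 z 0.038 0.092
scene red 83 x 0.6 0.629 y 0.477 0.509 z 0.164 0.196
scene red 115 x 0.595 0.635 y 0.468 0.497 z 0.051 0.102
scene red 649 x 0.269 0.363 y -0.266 -0.167 z 0.005 0.054
scene red 299 x 0.765 0.788 y -0.339 -0.235 z 0.008 0.033
scene white 688 x 0.573 0.674 y -0.295 -0.197 z 0.016 0.068
scene black 184 x 0.464 0.5 y 0.522 0.594 z 0.005 0.1
scene black 192 x 0.722 0.808 y 0.585 0.652 z 0.006 0.048
scene black 187 x 0.821 0.907 y 0.633 0.653 z 0.005 0.05
scene black 195 x 0.722 0.81 y 0.484 0.554 z 0.005 0.049
scene black 191 x 0.82 0.907 y 0.538 0.553 z 0.007 0.048
scene black 570 x 0.722 0.917 y 0.441 0.479 z 0.005 0.057
scene black 130 x 0.299 0.408 y 0.084 0.182 z 0.005 0.028
scene black 77 x 0.516 0.602 y 0.022 0.04 z 0.03 0.05
scene black 136 x 0.451 0.494 y -0.046 -0.0 z 0.017 0.054
scene black 
[... 800 characters left out ...]
lack 92 x 0.434 0.527 y -0.252 -0.203 z 0.032 0.062
side black 130 x 0.539 0.693 y -0.185 -0.168 z 0.005 0.033
side black 64 x 0.466 0.487 y 0.543 0.57 z 0.189 0.206
side black 246 x 0.324 0.391 y 0.529 0.575 z 0.169 0.199
side black 134 x 0.457 0.478 y 0.578 0.598 z 0.161 0.201
side black 192 x 0.379 0.448 y 0.519 0.592 z 0.013 0.065
side black 230 x 0.455 0.5 y 0.536 0.607 z 0.011 0.06
high 716 [0.586 0.486 0.07 ] [0.636 0.531 0.194]
high 2366 [0.301 0.522 0.07 ] [0.515 0.602 0.206]
high 783 [0.391 0.647 0.103] [0.457 0.78  0.25 ]
high 282 [0.312 0.742 0.198] [0.392 0.774 0.233]
flange scene ((623.110107421875, -248.3074951171875), (98.42764282226562, 99.28450775146484), 133.3186492919922)
```

View pics/sidec.png

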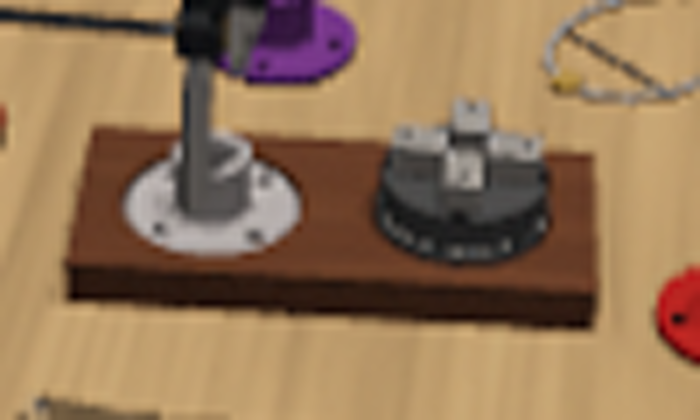

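>>> step_arm --plan '[[[0.057,-0.051,0.02],[0,0,-0.187],0],[[0.1,-0.09,0.05],[0,0,-0.374],0],[[0.14,-0.13,0.09],[0,0,-0.56],0],[[0.171,-0.153,0.12],[0,0,-0.75],0],[[0.171,-0.153,0.16],[0,0,-0.75],0],[[0.171,-0.153,0.178],[0,0,-0.75],0],[[0.171,-0.153,0.178],[0,0,-0.75],0],[[0.171,-0.153,0.178],[0,0,-0.75],0]]'

```text
time_s: 1.15
tool_pos: [0.4977, 0.171, 0.0281]
eef_rot: [0.399, 0.917, 0.0, 0.0]
contact_force: [-0.6, -0.5, 0.2]
grip_width: 0.0936
```

```bash
python3 - <<'E'
from h import *
s=state();print(s["time_s"],s["tool_pos"],s["eef_rot"],s["contact_force"],s["grip_width"])
C=cam("wrist");p,d=snapshot("wrist");np.savez("wrist1.npz",p=p,d=d,K=C[0],R=C[1],t=C[2]);cv2.imwrite("pics/wrist1.png",p[:,:,::-1])
E
```

```text
1.15 [0.49772853 0.17102319 0.02810492] [3.99208935e-01 9.16859802e-01 3.67175568e-04 4.41344139e-04] [-0.57941689 -0.52997563  0.17321276] 0.09361447020883304
```

View pics/wrist1.png

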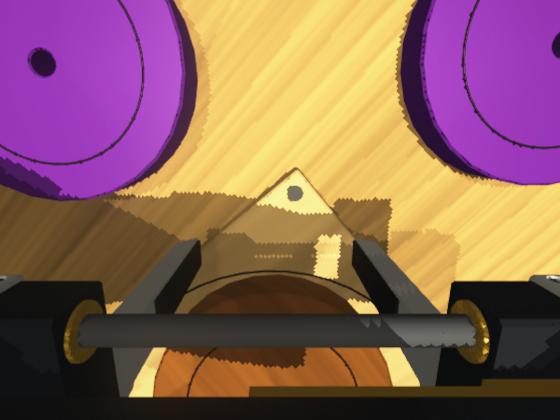

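>>> step_arm --plan '[[[-0.02,0,0.001],[0,0,0],0],[[-0.026,0,0.001],[0,0,0],0],[[-0.03,0,0.001],[0,0,0],0],[[-0.034,0,0.001],[0,0,0],0],[[-0.038,0,0.001],[0,0,0],0],[[-0.042,0,0.001],[0,0,0],0],[[-0.046,0,0.001],[0,0,0],0],[[-0.05,0,0.001],[0,0,0],0],[[-0.054,0,0.001],[0,0,0],0],[[-0.058,0,0.001],[0,0,0],0],[[-0.061,0,0.001],[0,0,0],0],[[-0.061,0,0.001],[0,0,0],0]]'

```text
time_s: 2.7
tool_pos: [0.5379, 0.1285, 0.0271]
eef_rot: [0.398, 0.917, 0.001, -0.001]
contact_force: [-3.2, 3.1, 4.4]
grip_width: 0.0939
```

```bash
cat > look.py <<'E'
from h import *
import sys
k=sys.argv[1]
s=state();print(s["time_s"],s["tool_pos"].round(4),s["eef_rot"].round(4),s["contact_force"].round(1),s["grip_width"])
for n in sys.argv[2:]:
    C=cam(n);p,d=snapshot(n);np.savez(f"{n}{k}.npz",p=p,d=d,K=C[0],R=C[1],t=C[2]);cv2.imwrite(f"pics/{n}{k}.png",p[:,:,::-1])
    x,y,X,Y=dict(scene=(220,160,360,265),side=(210,190,330,280),wrist=(0,0,560,420))[n]
    if n!="wrist": cv2.imwrite(f"pics/{n}{k}c.png",cv2.resize(p[y:Y,x:X,::-1],None,fx=5,fy=5,interpolation=cv2.INTER_CUBIC))
    P=cloud(C,d);hs=cv2.cvtColor(p,cv2.COLOR_RGB2HSV)
    m=(P[...,2]>0.035)&(P[...,2]<0.07)&(abs(P[...,0]-0.58)<.12)&(abs(P[...,1]-.09)<.12)&(hs[...,0]<25)&(hs[...,1]>100)
    nn,l,st,ce=cv2.connectedComponentsWithStats(m.astype(np.uint8));m=l==1+np.argmax(st[1:,4])
    Q=P[m];A=np.c_[Q[:,:2],np.ones(len(Q))];co=np.linalg.lstsq(A,Q[:,2],rcond=None)[0]
    cc,r=cv2.minEnclosingCircle(Q[:,:2].astype(np.float32))
    print(n,len(Q),"plane",co[:2].round(4),"zmean",Q[:,2].mean().round(4),"circ",np.round(cc,4),round(r,4))
E
python3 look.py 2 side scene
```

```text
2.7 [0.5379 0.1285 0.0271] [ 3.980e-01  9.174e-01  8.000e-04 -5.000e-04] [-3.2  3.1  4.4] 0.09388177034490514
side 315 plane [ 0.1037 -0.1031] zmean 0.0485 circ [0.5406 0.1024] 0.0597
scene 1532 plane [ 0.034  -0.0112] zmean 0.0541 circ [0.5824 0.0837] 0.0892
```

View pics/side2c.png

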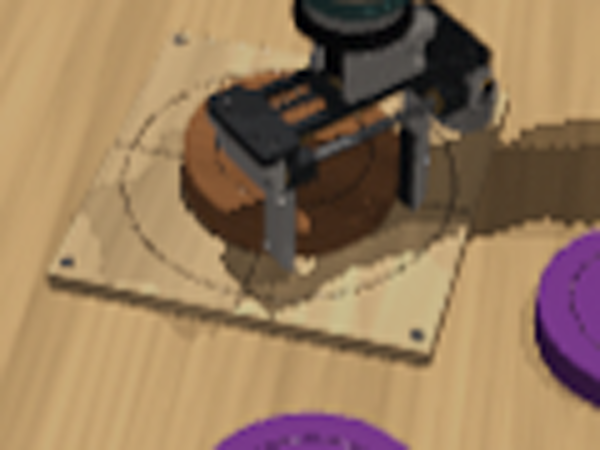

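>>> step_arm --plan '[[[-0.002,0,0],[0,0,0],0],[[-0.004,0,0],[0,0,0],0],[[-0.006,0,0],[0,0,0],0],[[-0.006,0,0],[0,0,0],0]]'

```text
time_s: 3.3
tool_pos: [0.5422, 0.1218, 0.0263]
eef_rot: [0.399, 0.917, -0.0, -0.0]
contact_force: [-3.2, 1.8, 2.3]
grip_width: 0.0941
```

>>> step_arm --plan '[[[-0.001,0,0],[0,0,0],0],[[-0.002,0,0],[0,0,0],0],[[-0.003,0,0],[0,0,0],0]]'

```text
time_s: 3.68
tool_pos: [0.543, 0.1212, 0.0263]
eef_rot: [0.399, 0.917, -0.0, -0.002]
contact_force: [-6.1, 5.4, 3.5]
grip_width: 0.0943
```

```bash
python3 look.py 3 scene wrist
```

```text
3.675 [0.543  0.1212 0.0263] [ 3.986e-01  9.171e-01 -1.000e-04 -1.600e-03] [-6.1  5.4  3.5] 0.09425844462889116
scene 1512 plane [-0.0095  0.0127] zmean 0.0481 circ [0.5839 0.0737] 0.0825
wrist 10779 plane [ 0.0565 -0.0639] zmean 0.0468 circ [0.5612 0.1031] 0.0586
```

View pics/scene3c.png

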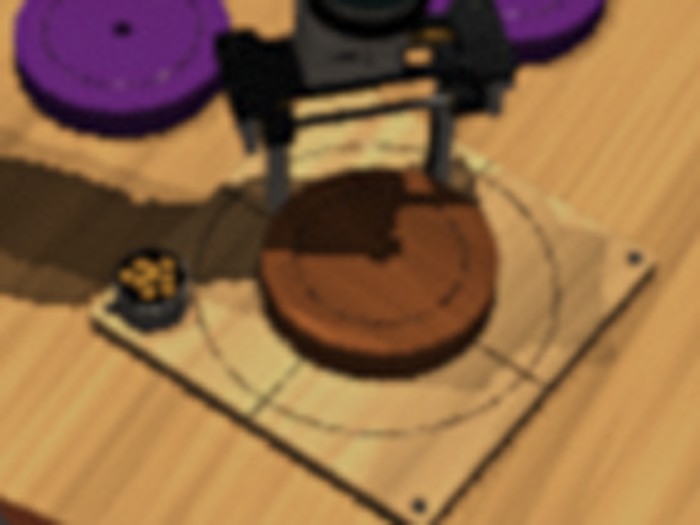

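View pics/wrist3.png

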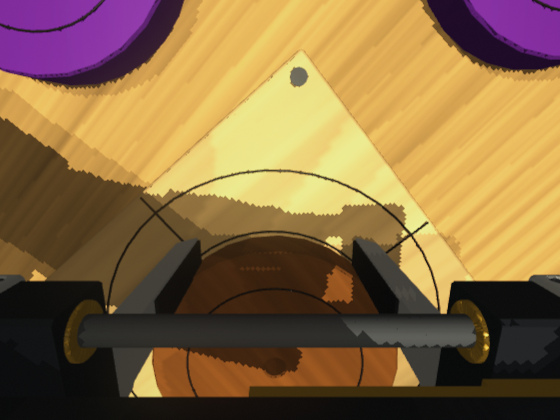

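>>> step_arm --plan '[[[0.01,0,0],[0,0,0],0],[[0.03,0,0],[0,0,0],0],[[0.03,0,-0.06],[0,0,0],0],[[0.01,-0.01,-0.11],[0,0,0.18],0],[[-0.04,-0.025,-0.15],[0,0,0.36],0],[[-0.09,-0.04,-0.18],[0,0,0.55],0],[[-0.142,-0.055,-0.19],[0,0,0.75],0],[[-0.142,-0.055,-0.19],[0,0,0.75],0],[[-0.142,-0.055,-0.19],[0,0,0.75],0]]'

```text
time_s: 4.9
tool_pos: [0.6006, -0.0201, 0.216]
eef_rot: [0.706, 0.708, -0.0, -0.001]
contact_force: [0.7, -0.0, -0.7]
grip_width: 0.0939
```

```bash
python3 look.py 4 scene side wrist
```

```text
4.9 [ 0.6006 -0.0201  0.216 ] [ 7.064e-01  7.078e-01 -0.000e+00 -5.000e-04] [ 0.7 -0.  -0.7] 0.09392361773244355
scene 1431 plane [-0.0075  0.0114] zmean 0.048 circ [0.5872 0.0694] 0.078
side 1127 plane [ 0.0051 -0.0187] zmean 0.0469 circ [0.5842 0.0732] 0.0783
wrist 15700 plane [-0.0003  0.0013] zmean 0.0476 circ [0.5879 0.0736] 0.0752
```

View pics/wrist4.png

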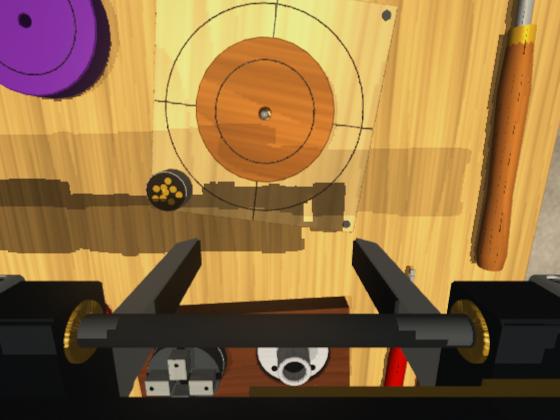

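View pics/side4c.png

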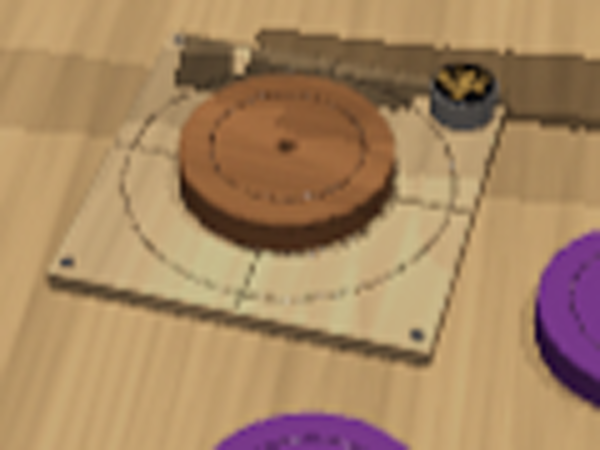

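>>> step_arm --plan '[[[-0.06,0.005,0.005],[0,0,0],0],[[-0.12,0.01,0.01],[0,0,0],0],[[-0.18,0.015,0.015],[0,0,0],0],[[-0.24,0.02,0.015],[0,0,0],0],[[-0.3,0.02,0.015],[0,0,0],0],[[-0.31,0.02,0.015],[0,0,0],0],[[-0.31,0.02,0.015],[0,0,0],0],[[-0.31,0.02,0.015],[0,0,0],0]]'

```text
time_s: 6.05
tool_pos: [0.6222, -0.3281, 0.2014]
eef_rot: [0.706, 0.708, 0.001, -0.001]
contact_force: [-0.1, 0.4, -0.1]
grip_width: 0.0944
```

```bash
python3 - <<'E'
from h import *
s=state();print(s["time_s"],s["tool_pos"].round(4),s["eef_rot"].round(4))
C=cam("wrist");p,d=snapshot("wrist");np.savez("wrist5.npz",p=p,d=d,K=C[0],R=C[1],t=C[2]);cv2.imwrite("pics/wrist5.png",p[:,:,::-1])
P=cloud(C,d);hs=cv2.cvtColor(p,cv2.COLOR_RGB2HSV)
a=(abs(P[...,0]-.623)<.08)&(abs(P[...,1]+.248)<.08)&(hs[...,1]<70)&(d>0)
f=a&(abs(P[...,2]-.025)<.008); h=a&(abs(P[...,2]-.063)<.006)
for nm,m in (("flange",f),("hub",h)):
    nn,l,st,ce=cv2.connectedComponentsWithStats(m.astype(np.uint8));Q=P[l==1+np.argmax(st[1:,4])]
    print(nm,len(Q),Q.min(0).round(4),Q.max(0).round(4),cv2.minEnclosingCircle(Q[:,:2].astype(np.float32)),np.median(Q[:,2]))
# blank from wrist4
z=np.load("wrist4.npz");C=(z["K"],z["R"],z["t"]);P=cloud(C,z["d"]);hs=cv2.cvtColor(z["p"],cv2.COLOR_RGB2HSV)
print("hole",ray(C,[(265,114)],0.03), "ring pts mid",ray(C,[(215,110),(314,113),(265,59),(264,166)],0.048))
m=(abs(P[...,2]-.048)<.008)&(abs(P[...,0]-.588)<.09)&(abs(P[...,1]-.073)<.09)&(hs[...,1]>100)&(hs[...,0]<25)
c=max(cv2.findContours(m.astype(np.uint8),0,1)[0],key=len)
e=cv2.fitEllipse(ray(C,c[:,0,:],.048)[:,:2].astype(np.float32)*1000);print("blank ell",e)
E
```

```text
6.05 [ 0.6222 -0.3281  0.2014] [ 7.058e-01  7.084e-01  9.000e-04 -7.000e-04]
flange 5069 [ 0.5737 -0.2952  0.0171] [ 0.6749 -0.1952  0.0283] ((0.6244401335716248, -0.24494655430316925), 0.05125674977898598) 0.02454226768662705
hub 867 [ 0.6035 -0.2663  0.0571] [ 0.6463 -0.2232  0.065 ] ((0.6248316764831543, -0.24455533921718597), 0.021984294056892395) 0.06235986403373672
hole [[0.58778299 0.07281611 0.03      ]] ring pts mid [[0.53496966 0.07573124 0.048     ]
 [0.64095837 0.07316005 0.048     ]
 [0.58867445 0.12596129 0.048     ]
 [0.58708089 0.01635938 0.048     ]]
blank ell ((588.228515625, 73.31689453125), (147.37876892089844, 147.64735412597656), 69.66093444824219)
```

View pics/wrist5.png

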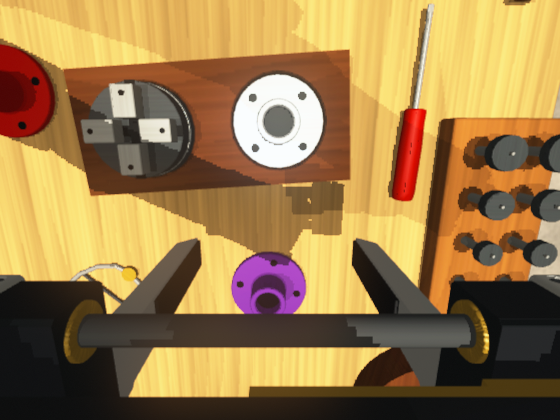

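>>> step_arm --plan '[[[0.04,0.001,0.0],[0,0,0],0.2],[[0.083,0.002,0.05],[0,0,0],0.3],[[0.083,0.002,0.1],[0,0,0],0.3],[[0.083,0.002,0.1],[0,0,0],0.3],[[0.083,0.002,0.1],[0,0,0],0.3]]'

```text
time_s: 6.72
tool_pos: [0.6246, -0.249, 0.1034]
eef_rot: [0.707, 0.707, 0.0, 0.001]
contact_force: [0.4, -0.1, 0.3]
grip_width: 0.0655
```

>>> step_arm --plan '[[[0.003,0,0.03],[0,0,0],0.3],[[0.003,0,0.055],[0,0,0],0.3],[[0.003,0,0.067],[0,0,0],0.3],[[0.003,0,0.067],[0,0,0],0.3],[[0.003,0,0.067],[0,0,0],0.3]]'

```text
time_s: 7.35
tool_pos: [0.6245, -0.2463, 0.0361]
eef_rot: [0.707, 0.707, 0.001, 0.001]
contact_force: [-0.1, 0.4, 0.4]
grip_width: 0.0659
```

```bash
python3 - <<'E'
from h import *
s=state();print(s["time_s"],s["tool_pos"].round(4),s["eef_rot"].round(4),s["contact_force"])
C=cam("wrist");p,d=snapshot("wrist");cv2.imwrite("pics/wrist6.png",p[:,:,::-1])
p,d=snapshot("scene");cv2.imwrite("pics/scene6.png",cv2.resize(p[220:340,170:310,::-1],None,fx=5,fy=5))
E
```

```text
7.35 [ 0.6245 -0.2463  0.0361] [7.072e-01 7.070e-01 6.000e-04 1.300e-03] [-0.05624367  0.39563102  0.42562694]
```

View pics/wrist6.png

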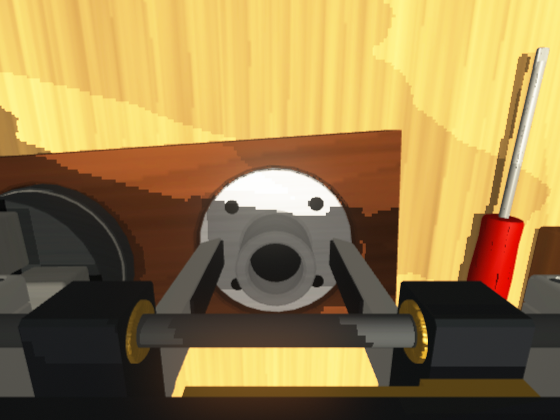

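View pics/scene6.png

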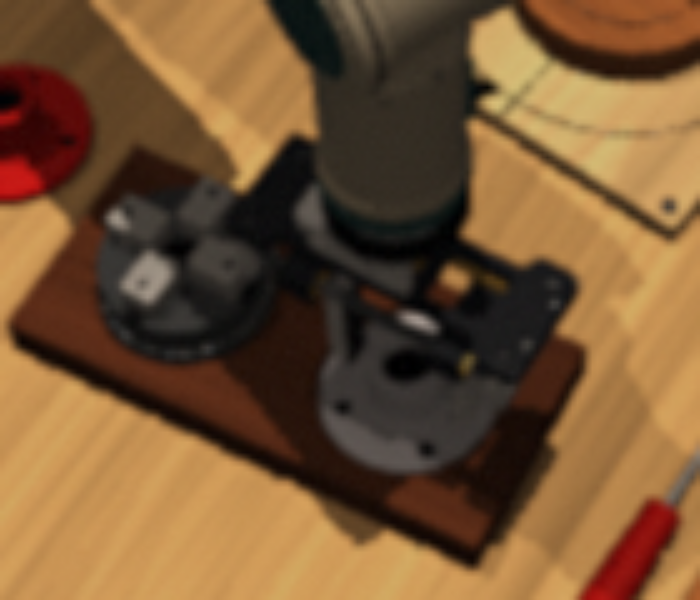

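>>> step_arm --plan '[[[0.0015,0,0],[0,0,0],0.45],[[0.0015,0,0],[0,0,0],0.55],[[0.0015,0,0],[0,0,0],0.75],[[0.0015,0,0],[0,0,0],0.9],[[0.0015,0,0],[0,0,0],1],[[0.0015,0,0],[0,0,0],1]]'

```text
time_s: 8.2
tool_pos: [0.6235, -0.2439, 0.0347]
eef_rot: [0.707, 0.707, 0.0, 0.0]
contact_force: [0.6, 0.4, 2.7]
grip_width: 0.0438
```

>>> step_arm --plan '[[[0,0,-0.004],[0,0,0],1],[[0,0,-0.01],[0,0,0],1],[[0,0,-0.02],[0,0,0],1],[[0,0,-0.04],[0,0,0],1],[[0,0,-0.07],[0,0,0],1],[[0,0,-0.1],[0,0,0],1],[[0,0,-0.1],[0,0,0],1],[[0,0,-0.1],[0,0,0],1]]'

```text
time_s: 9.2
tool_pos: [0.6226, -0.2438, 0.1341]
eef_rot: [0.707, 0.707, -0.0, -0.0]
contact_force: [-0.1, -0.4, -2.6]
grip_width: 0.0436
```

```bash
cat > fp.py <<'E'
from h import *
import sys
k=sys.argv[1]
s=state();print(s["time_s"],s["tool_pos"].round(4),s["eef_rot"].round(4),s["contact_force"].round(2),s["grip_width"])
zt=s["tool_pos"][2]
C=cam("wrist");p,d=snapshot("wrist");np.savez(f"wrist{k}.npz",p=p,d=d,K=C[0],R=C[1],t=C[2]);cv2.imwrite(f"pics/wrist{k}.png",p[:,:,::-1])
P=cloud(C,d);hs=cv2.cvtColor(p,cv2.COLOR_RGB2HSV);T=s["tool_pos"]
a=(abs(P[...,0]-T[0])<.07)&(abs(P[...,1]-T[1])<.07)&(hs[...,1]<70)&(d>0)
for nm,o in (("flange",-.0115),("hub",.0265)):
    m=a&(abs(P[...,2]-zt-o)<.006)
    nn,l,st,ce=cv2.connectedComponentsWithStats(m.astype(np.uint8));Q=P[l==1+np.argmax(st[1:,4])]
    co=np.linalg.lstsq(np.c_[Q[:,:2],np.ones(len(Q))],Q[:,2],rcond=None)[0]
    print(nm,len(Q),Q.min(0).round(4),Q.max(0).round(4),"medz",np.median(Q[:,2]),"slope",co[:2].round(3),cv2.minEnclosingCircle(Q[:,:2].astype(np.float32)))
E
python3 fp.py 7
```

```text
9.2 [ 0.6226 -0.2438  0.1341] [ 7.071e-01  7.071e-01 -2.000e-04 -5.000e-04] [-0.13 -0.38 -2.64] 0.04361428165335142
flange 7563 [ 0.5738 -0.2591  0.118 ] [ 0.6731 -0.1949  0.1285] medz 0.12397840145357611 slope [-0.001 -0.005] ((0.6233360171318054, -0.24455828964710236), 0.049906112253665924)
hub 3672 [ 0.5898 -0.2669  0.1546] [ 0.6573 -0.2226  0.1666] medz 0.1615087214933027 slope [-0.004 -0.002] ((0.6235747933387756, -0.23382726311683655), 0.033864282071590424)
```

View pics/wrist7.png

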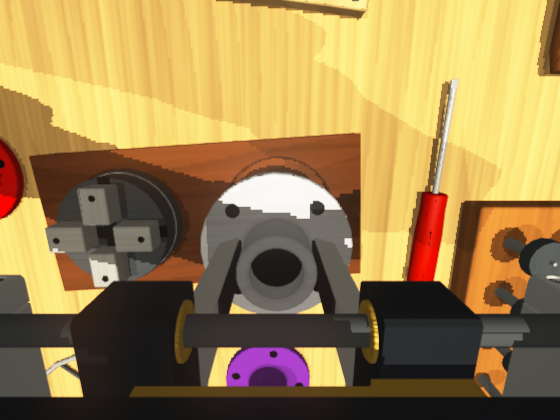

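>>> step_arm --plan '[[[0.02,-0.002,0],[0,0,0],1],[[0.06,-0.006,0],[0,0,0],1],[[0.11,-0.012,0],[0,0,0],1],[[0.16,-0.018,0],[0,0,0],1],[[0.21,-0.024,0],[0,0,0],1],[[0.26,-0.03,0],[0,0,0],1],[[0.3,-0.034,0],[0,0,0],1],[[0.318,-0.0355,0],[0,0,0],1],[[0.318,-0.0355,0.02],[0,0,0],1],[[0.318,-0.0355,0.04],[0,0,0],1],[[0.318,-0.0355,0.05],[0,0,0],1],[[0.318,-0.0355,0.05],[0,0,0],1],[[0.318,-0.0355,0.05],[0,0,0],1]]'

```text
time_s: 10.88
tool_pos: [0.5883, 0.0737, 0.0851]
eef_rot: [0.707, 0.707, 0.0, 0.0]
contact_force: [0.1, -0.3, -3.0]
grip_width: 0.0435
```

```bash
python3 fp.py 8
```

```text
10.875 [0.5883 0.0737 0.0851] [7.073e-01 7.069e-01 4.000e-04 3.000e-04] [ 0.13 -0.34 -2.97] 0.043453196348208524
flange 7410 [0.5393 0.0583 0.0709] [0.6387 0.1227 0.0795] medz 0.07502962176275876 slope [ 0.001 -0.003] ((0.5890378952026367, 0.07281778007745743), 0.05003615468740463)
hub 3672 [0.5555 0.0505 0.1056] [0.623  0.0949 0.1175] medz 0.1125569668685713 slope [-0.001 -0.003] ((0.5892068147659302, 0.08351561427116394), 0.0338553749024868)
```

View pics/wrist8.png

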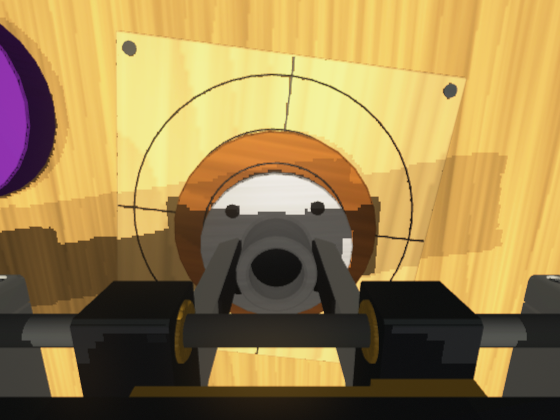

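```bash
cat > fit.py <<'E'
from h import *
import sys
from scipy.optimize import least_squares
z=np.load(sys.argv[1]);C=(z["K"],z["R"],z["t"]);p=z["p"];P=cloud(C,z["d"]);hs=cv2.cvtColor(p,cv2.COLOR_RGB2HSV)
m=(abs(P[...,2]-.048)<.006)&(abs(P[...,0]-.588)<.09)&(abs(P[...,1]-.073)<.09)&(hs[...,0]<25)&(hs[...,1]>90)
c=max(cv2.findContours(m.astype(np.uint8),0,1)[0],key=len)
X=ray(C,c[:,0,:],.048)[:,:2]
def circ(X,c0,r):
    f=least_squares(lambda q:np.hypot(*(X-q).T)-r,c0,loss="soft_l1",f_scale=.0007);return f.x,np.abs(f.fun).mean()
X=X[abs(np.hypot(*(X-[.588,.073]).T)-.0745)<.004]
print("rim",len(X),circ(X,[.588,.073],.0745))
# ring: dark pixels at radius ~53mm
g=cv2.cvtColor(p,cv2.COLOR_RGB2GRAY).astype(np.float32);bh=cv2.morphologyEx(g,cv2.MORPH_BLACKHAT,np.ones((7,7)))
v,u=np.where((bh>25)&m|((bh>25)&(abs(P[...,2]-.048)<.006)))
R=ray(C,np.c_[u,v],.048)[:,:2];R=R[abs(np.hypot(*(R-[.588,.073]).T)-.053)<.004]
print("ring",len(R),circ(R,[.588,.073],.053))
E
python3 fit.py wrist8.npz; python3 fit.py wrist4.npz
```

```text
rim 401 (array([0.58822166, 0.07292672]), np.float64(0.0005804647706429447))
ring 403 (array([0.58816199, 0.07262605]), np.float64(0.00044038554566213446))
rim 405 (array([0.58822975, 0.07323695]), np.float64(0.0007440926603062514))
ring 490 (array([0.58795142, 0.07286026]), np.float64(0.0004696716334370452))
```

>>> step_arm --plan '[[[0,-0.0008,0.005],[0,0,0],1],[[0,-0.0008,0.01],[0,0,0],1],[[0,-0.0008,0.013],[0,0,0],1],[[0,-0.0008,0.015],[0,0,0],1],[[0,-0.0008,0.016],[0,0,0],1],[[0,-0.0008,0.016],[0,0,0],1]]'

```text
time_s: 11.68
tool_pos: [0.587, 0.0739, 0.0684]
eef_rot: [0.707, 0.707, 0.0, -0.0]
contact_force: [0.5, -0.1, -1.8]
grip_width: 0.0435
```

>>> step_arm --plan '[[[0,0,0.0005],[0,0,0],1],[[0,0,0.001],[0,0,0],1],[[0,0,0.001],[0,0,0],1]]'

```text
time_s: 12.05
tool_pos: [0.587, 0.0739, 0.0675]
eef_rot: [0.707, 0.707, 0.0, -0.0]
contact_force: [-0.1, -0.5, -3.0]
grip_width: 0.0432
```

>>> step_arm --plan '[[[0,0,0.0005],[0,0,0],1],[[0,0,0.001],[0,0,0],1],[[0,0,0.001],[0,0,0],1]]'

```text
time_s: 12.42
tool_pos: [0.587, 0.0739, 0.0667]
eef_rot: [0.707, 0.707, 0.0, 0.0]
contact_force: [-0.2, -0.7, -1.2]
grip_width: 0.0437
```

```bash
python3 fp.py 9; python3 fit.py wrist9.npz
```

```text
12.425 [0.587  0.0739 0.0667] [7.071e-01 7.071e-01 1.000e-04 0.000e+00] [-0.22 -0.67 -1.23] 0.04372984612503488
flange 7390 [0.5384 0.0589 0.0533] [0.6375 0.1229 0.0611] medz 0.056581838117571184 slope [ 0.    -0.003] ((0.5879430770874023, 0.07312249392271042), 0.049928661435842514)
hub 3683 [0.5541 0.0507 0.0872] [0.6218 0.0953 0.0991] medz 0.09412747514857027 slope [ 0.001 -0.004] ((0.5879803895950317, 0.08378966152667999), 0.033951591700315475)
rim 400 (array([0.58818814, 0.07284177]), np.float64(0.0005105928556738986))
ring 610 (array([0.58801673, 0.07241628]), np.float64(0.0006687077660059611))
```

>>> step_arm --plan '[[[0,0,0.0004],[0,0,0],1],[[0,0,0.0007],[0,0,0],1],[[0,0,0.0007],[0,0,0],1]]'

```text
time_s: 12.85
tool_pos: [0.587, 0.0739, 0.0666]
eef_rot: [0.707, 0.707, 0.0, 0.0]
contact_force: [-2.7, -1.3, 6.8]
grip_width: 0.0437
```

>>> step_arm --plan '[[[0,0,-0.0003],[0,0,0],0.9],[[0,0,-0.0003],[0,0,0],0.5],[[0,0,-0.0003],[0,0,0],0.3],[[0,0,-0.0003],[0,0,0],0.2],[[0,0,-0.0003],[0,0,0],0.2],[[0,0,-0.0003],[0,0,0],0.2]]'

```text
time_s: 13.6
tool_pos: [0.587, 0.0739, 0.066]
eef_rot: [0.707, 0.707, -0.0, -0.0]
contact_force: [-0.8, 0.4, 0.1]
grip_width: 0.0753
```

>>> step_arm --plan '[[[0,0,-0.015],[0,0,0],0.2],[[0,0,-0.06],[0,0,0],0.2],[[-0.05,0.02,-0.11],[0,0,0],0.2],[[-0.1,0.03,-0.14],[0,0,0],0.2],[[-0.1,0.03,-0.14],[0,0,0],0.2],[[-0.1,0.03,-0.14],[0,0,0],0.2]]'

```text
time_s: 14.35
tool_pos: [0.6169, -0.0261, 0.2068]
eef_rot: [0.707, 0.707, 0.001, 0.0]
contact_force: [0.7, 1.0, -0.9]
grip_width: 0.0749
```

```bash
python3 - <<'E'
from h import *
s=state();print(s["time_s"],s["tool_pos"].round(4),s["contact_force"].round(2),s["grip_width"])
for n in ("wrist","scene"):
    C=cam(n);p,d=snapshot(n);np.savez(f"{n}10.npz",p=p,d=d,K=C[0],R=C[1],t=C[2]);cv2.imwrite(f"pics/{n}10.png",p[:,:,::-1])
    if n=="scene": continue
    P=cloud(C,d);hs=cv2.cvtColor(p,cv2.COLOR_RGB2HSV)
    a=(abs(P[...,0]-.588)<.08)&(abs(P[...,1]-.073)<.08)&(hs[...,1]<90)&(d>0)
    for nm,h in (("flange",.057),("hub",.095)):
        m=a&(abs(P[...,2]-h)<.006)
        nn,l,st,ce=cv2.connectedComponentsWithStats(m.astype(np.uint8));Q=P[l==1+np.argmax(st[1:,4])]
        co=np.linalg.lstsq(np.c_[Q[:,:2],np.ones(len(Q))],Q[:,2],rcond=None)[0]
        print(nm,len(Q),Q.min(0).round(4),Q.max(0).round(4),np.median(Q[:,2]),co[:2].round(3),cv2.minEnclosingCircle(Q[:,:2].astype(np.float32)))
E
python3 fit.py wrist10.npz
```

```text
14.35 [ 0.6169 -0.0261  0.2068] [ 0.72  1.04 -0.93] 0.07489595664560411
flange 5910 [0.5382 0.0238 0.0535] [0.6369 0.1227 0.0629] 0.05661889942760312 [0.001 0.001] ((0.5876510143280029, 0.07299432158470154), 0.04996410012245178)
hub 1105 [0.5663 0.0517 0.0891] [0.6096 0.0949 0.0966] 0.09434754672025004 [ 0.003 -0.002] ((0.5878980755805969, 0.07328292727470398), 0.02209271863102913)
rim 416 (array([0.5883417 , 0.07315977]), np.float64(0.000741193282514663))
ring 529 (array([0.5877566 , 0.07296018]), np.float64(0.0005449438116633198))
```

View pics/wrist10.png

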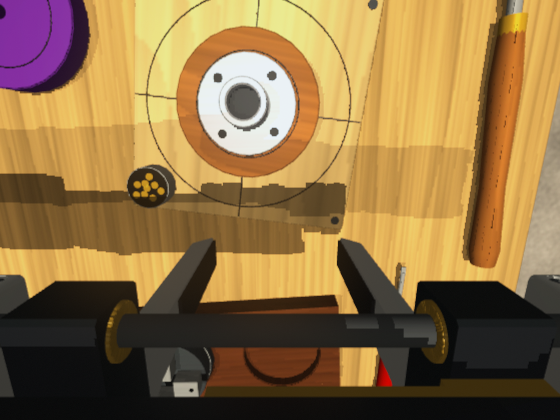

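View pics/scene10.png

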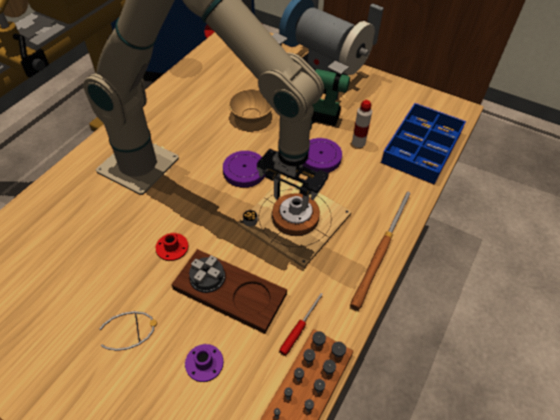

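The wrist picture shows the faceplate lying flat at about (247,103), hub up and within 0.5 mm of the ring's centre. The pocket is empty and everything else is where it was.

```bash
python3 -c "
from cell import finish_job;print(finish_job())"
```

```text
the job is handed in; nothing more can be done
None
```

The clock blank is on its pin and flat, and the faceplate lies on it, hub up and centred in the pencilled ring. I handed the job in at about 14.5 s.

- **Blank:** I nudged it about 42 mm with the open fingertips until the pin caught the hole; the readings taken while pushing showed at most about 9 N. Before the faceplate went on, the wrist camera showed the pin inside the hole. The blank's top was level (slope about 0.001) and 48 mm above the bench.
- **Faceplate:** I gripped it by the hub, lifted it straight up and lowered it in steps of 1 mm or less until it touched. I let go only once it was pressing on the blank (about 7 N).
- **Last check, from the wrist camera:** the flange centre is at (0.5877, 0.0730) and the ring centre at (0.5878, 0.0730). The rim fit puts the blank's centre about 0.7 mm from the flange centre. The faceplate is level, with its underside at about 47.6 mm.
- **Other objects:** the tin, the chuck and the other objects in the last pictures looked undisturbed, and the gripper was clear of everything.

**Disagreement:** the scene and side cameras gave noisier slopes for the blank, up to about 0.02. I relied on the close wrist view instead. No check failed.

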